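# Set out a tasting flight from palest to darkest

## Task

Set out the tasting flight: stand the four little sample bottles upright in the wells of the wooden paddle, one in each well, in order of shade, the palest in the well next to the handle and the darkest in the well at the far end. Do not tip any bottle over, and leave the ice bucket and the jigger where they stand.

Things in the scene. Friction and masses are not known exactly. Their poses are not given: they have to be found in the camera images.
- straw_mid (a point): Sealed sample bottle, the palest: pale straw (seen on shoulder and side). The four are alike but for shade: round, upright on the counter, 40 mm diameter up to 64 mm, then shoulder and 16 mm neck, black cap 18 mm wide, white paper band at 18 to 42 mm, 100 mm tall in all, about 120 g. Point: on its axis, half-way up, 50 mm above its underside; z up along the bottle.
- gold_mid (a point): Sealed sample bottle, the second palest: golden yellow (seen on shoulder and side). The four are alike but for shade: round, upright on the counter, 40 mm diameter up to 64 mm, then shoulder and 16 mm neck, black cap 18 mm wide, white paper band at 18 to 42 mm, 100 mm tall in all, about 120 g. Point: on its axis, half-way up, 50 mm above its underside; z up along the bottle.
- amber_mid (a point): Sealed sample bottle, the second darkest: reddish amber-brown (seen on shoulder and side). The four are alike but for shade: round, upright on the counter, 40 mm diameter up to 64 mm, then shoulder and 16 mm neck, black cap 18 mm wide, white paper band at 18 to 42 mm, 100 mm tall in all, about 120 g. Point: on its axis, half-way up, 50 mm above its underside; z up along the bottle.
- dark_mid (a point): Sealed sample bottle, the darkest: very dark brown, nearly black (seen on shoulder and side). The four are alike but for shade: round, upright on the counter, 40 mm diameter up to 64 mm, then shoulder and 16 mm neck, black cap 18 mm wide, white paper band at 18 to 42 mm, 100 mm tall in all, about 120 g. Point: on its axis, half-way up, 50 mm above its underside; z up along the bottle.
- well_1: The well next to the handle: round recess, 56 mm wide, 6 mm deep, dark floor, in the wooden tasting paddle. Four wells in a straight row, 66 mm apart (centres). The paddle, 20 mm thick, 88 mm wide, lies fixed on the counter at any angle; its narrower handle ends 126 mm from the first well's centre. Origin: centre of the well's floor, 14 mm above the counter; x towards the handle, z up.
- well_2: The well second from the handle: round recess, 56 mm wide, 6 mm deep, dark floor, in the wooden tasting paddle. Four wells in a straight row, 66 mm apart (centres). The paddle, 20 mm thick, 88 mm wide, lies fixed on the counter at any angle; its narrower handle ends 126 mm from the first well's centre. Origin: centre of the well's floor, 14 mm above the counter; x towards the handle, z up.
- well_3: The well third from the handle: round recess, 56 mm wide, 6 mm deep, dark floor, in the wooden tasting paddle. Four wells in a straight row, 66 mm apart (centres). The paddle, 20 mm thick, 88 mm wide, lies fixed on the counter at any angle; its narrower handle ends 126 mm from the first well's centre. Origin: centre of the well's floor, 14 mm above the counter; x towards the handle, z up.
- well_4: The well farthest from the handle, by the rounded end: round recess, 56 mm wide, 6 mm deep, dark floor, in the wooden tasting paddle. Four wells in a straight row, 66 mm apart (centres). The paddle, 20 mm thick, 88 mm wide, lies fixed on the counter at any angle; its narrower handle ends 126 mm from the first well's centre. Origin: centre of the well's floor, 14 mm above the counter; x towards the handle, z up.
- bucket_mid (a point): Steel ice bucket, a bystander: open, 134 mm across the rim, 125 mm tall, standing loose on the counter; the point is on its axis half-way up. To be left alone.
- jigger_mid (a point): Steel double jigger (hourglass bar measure), a bystander: 44 mm across the top, 85 mm tall, standing loose on the counter; the point is on its axis half-way up. To be left alone.

How it is judged:
By the outcome, as a careful person would: the job done as asked, in the order asked, and still so for the second after the job is handed in, with the robot touching nothing.
It also fails if it takes over 120 s, if anything falls off the work surface, if the arm or the gripper's body presses on something with over 40 N, if the wrist force passes 120 N, or if a joint passes its speed limit or range.

## Robot

A 7-joint arm with a two-finger parallel gripper is mounted at the origin on the work surface. World frame = base frame: x ahead of the robot, y to its left, z up, the work surface at z = 0. Lengths are in m, angles in rad, forces in N, time in s.
With the tool pointing down it reaches from about 0.35 to 0.9 m from the base axis. Payload 7.2 kg.
Tool frame: the origin (TCP) lies on the mounting face of the last link; the fingertips stand r.nose_length ahead of it and the grasp point (between the pads) lies 163 mm ahead of it (r.nose_length is the distance from the TCP to the fingertips, in m); x points along the fingers, z is the direction in which the jaws open and shut, and the axes are right-handed (so a half turn about x gives the same grasp; the last joint's range is limited). The gripper opens to 88 mm and grips with 3 to 60 N. Pads are 20 mm wide; open, the fingers measure 115 mm over their backs; the gripper's body (75 mm by 178 mm) begins 61 mm behind the grasp point.
Start: joints at [1.152, 0.411, -0.013, 1.596, 0.006, 1.134, -0.082], TCP at [0.215, -0.587, 0.405] pointing down, gripper open.
Joint ranges: [-2.95, 2.95], [-0.29, 1.99], [-1.47, 1.44], [0.14, 2.54], [-1.03, 4.17], [0.13, 1.85], [-2.86, 2.86]. Speed limits (rad/s): [2.39, 2.39, 3.01, 3.01, 3.14, 3.14, 3.14].

## Interface

Orientations are given as a 3x3 rotation matrix whose columns are the frame's x, y, z axes.
In Python, from bench import state, grab_frame, camera_params, r gives the robot as it stands.
- The arm moves only by the tool carry_out, never from a script. Its argument "plan" is a list of rows, each a list of 7 numbers: the shift along the tool's x, y, z in mm, then the turn, a rotation vector about the tool's x, y, z in rad, then the finger opening in mm, from 0 to 87.8. In form: [[x, y, z, ax, ay, az, jaw], ...]. A call has exactly 5 rows; each row is the pose to reach, as a shift and turn from the pose commanded when the call began, along the tool's axes at that moment; what a row does not reach only later rows make up. A row lasts 1/10 s, in which the tool goes at most 50 mm and 8.59 degrees, less where a joint would pass 70% of its speed; a pose out of reach is approached as far as the arm can. A call with a gripper value outside its range is refused whole. The fingers move at their own pace and stop on an object; the grip force is fixed at half the most. Time passes only in rows, so rows that repeat a pose let the fingers close, or fill a call up. It gives the time, the measured TCP pose, the force and the opening at its end, in the units of the state.
- state(): the state, without advancing time (a new reading comes with each control period).
- grab_frame(name): name is "scene" or "top" or "wrist"; returns the picture (420x560x3 uint8, red, green, blue); there is no depth.
- camera_params(name): a dict with "camera_matrix" (3x3 intrinsics, pixels), "R" (3x3) and "t" (3): a world point X has camera coordinates R X + t; the wrist camera has in their place "tool_from_camera" (4x4, takes a point from camera to tool coordinates, whose origin is the TCP and whose axes are the tool frame's). Camera axes: x right, y down, z forward; pixel columns grow to the right and rows downward; lengths in m; the calibration is good to about 2 mm. A picture is of the moment at which its call begins: read the wrist's pose just before it. camera_params takes no time and is no camera call.
- r.hand_in(): hands the job in, once; it reports no verdict.
The state is a dict: "time": time; "joint_positions": joint angles; "dq": joint speeds; "tau": joint torques, N m; "eef_pos": TCP position; "tcp_rot": TCP orientation; "wrist_force": force on the tool from outside, world axes, zero at the start; "moment": the same for the moment, N m; "width": finger opening in m.
Only numpy, scipy, OpenCV 4.12 (cv2) and the standard library are available. Lean on these libraries where they do the work, as an engineer would, in place of code of your own. Each camera call takes 0.05 s, during which the arm holds its last target.

## Working session

There is one attempt and no reset: what is moved stays moved. The work goes in short steps, Python scripts to look and compute and a tool call to move; the robot and the scene stay as the last step left them, time stands still between calls to the robot, and variables do not carry over. Pictures are saved under pics/ and viewed, and the job is handed in when it is done.

Besides the shell and the picture viewer there is one more tool, called after "Call:" as name(argument=value, ...) on one line, values as JSON. carry_out: Moves the arm, as the interface text tells. Its arguments: {"type":"object","properties":{"plan":{"type":"array","items":{"type":"array","items":{"type":"number"}}}},"required":["plan"]}

```bash
mkdir -p pics; ls; python3 - <<'E'
from bench import state, grab_frame, camera_params, r
import cv2, numpy as np
np.set_printoptions(precision=4,suppress=True)
s=state(); print(s); print(r.nose_length)
for n in ("scene","top","wrist"):
    print(n,camera_params(n))
    cv2.imwrite(f"pics/a_{n}.png",grab_frame(n)[:,:,::-1])
E
```

```text
pics
{'time': 0.0, 'joint_positions': array([ 1.1518,  0.4119, -0.0127,  1.597 ,  0.0056,  1.1343, -0.0822]), 'dq': array([-0.0003, -0.0007,  0.0002,  0.0006, -0.0015,  0.0021,  0.0019]), 'tau': array([ -0.0012, -58.7946,   0.6413, -29.1085,  -0.0538,   0.0184,
         0.0001]), 'eef_pos': array([ 0.2147, -0.5867,  0.4038]), 'tcp_rot': array([[-0.0006,  0.9391,  0.3437],
       [ 0.0014,  0.3437, -0.9391],
       [-1.    , -0.0001, -0.0015]]), 'wrist_force': array([-0.4018,  0.4078,  0.0897]), 'moment': array([ 0.0154, -0.048 , -0.003 ]), 'width': 0.08830116411343655}
0.182
scene {'camera_matrix': array([[453.3743,   0.    , 284.5117],
       [  0.    , 453.3743, 201.4233],
       [  0.    ,   0.    ,   1.    ]]), 'R': array([[-0.0429,  0.9991,  0.0049],
       [ 0.8015,  0.0373, -0.5969],
       [-0.5965, -0.0217, -0.8023]]), 't': array([ 0.0246, -0.4101,  1.5532])}
top {'camera_matrix': array([[443.2237,   0.    , 279.6747],
       [  0.    , 443.2237, 208.9283],
       [  0.    ,   0.    ,   1.    ]]), 'R': array([[ 0.026 , -0.9996, -0.0065],
       [-0.9935, -0.0252, -0.111 ],
       [ 0.1108,  0.0093, -0.9938]]), 't': array([-0.0186,  0.5647,  1.1701])}
wrist {'camera_matrix': array([[345.9662,   0.    , 279.4859],
       [  0.    , 345.9662, 214.7941],
       [  0.    ,   0.    ,   1.    ]]), 'tool_from_camera': array([[-0.0004, -0.2431,  0.97  ,  0.0198],
       [ 0.0005, -0.97  , -0.243 ,  0.0666],
       [ 1.    ,  0.0004,  0.0005, -0.0001],
       [ 0.    ,  0.    ,  0.    ,  1.    ]])}
```

View pics/a_scene.png

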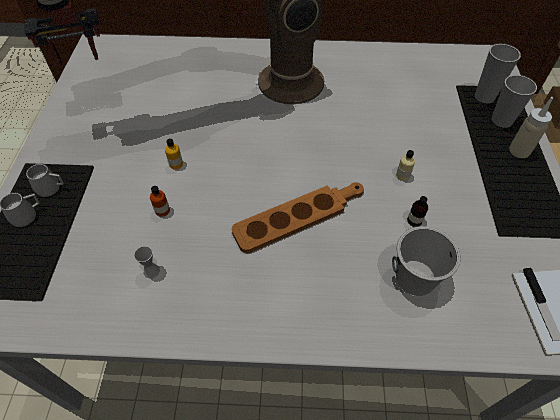

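View pics/a_top.png

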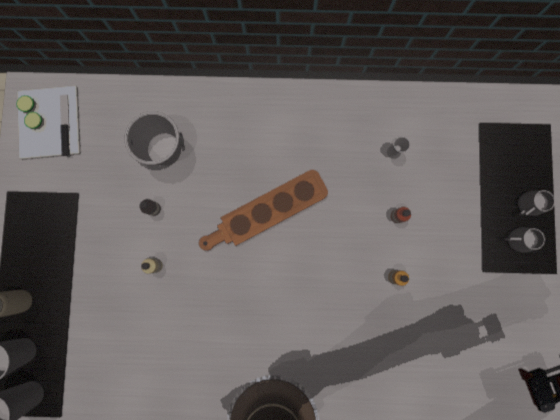

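View pics/a_wrist.png

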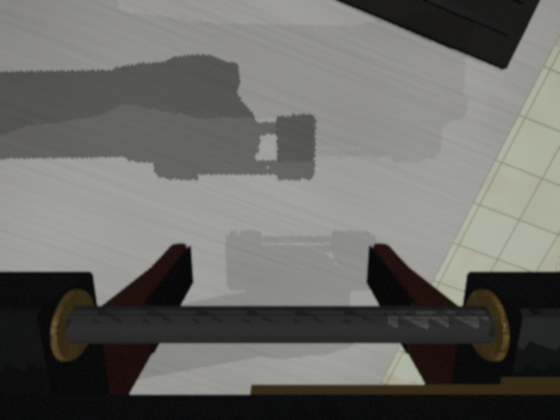

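The scene view shows gold at (174,155), amber (160,203), straw (405,166), dark (418,212). The wells run from (323,202) by the handle to (257,230). The jigger is at (145,260) and the bucket at (427,262). In the top view the bottles are at gold (401,278), amber (402,214), straw (150,266) and dark (149,207). Next I'll zoom in and segment.

```bash
python3 - <<'E'
import cv2, numpy as np
S=cv2.imread("pics/a_scene.png");T=cv2.imread("pics/a_top.png")
sc=[(174,155),(160,203),(405,166),(418,212)]
tc=[(401,278),(402,214),(150,266),(149,207)]
row=lambda I,cs:np.hstack([cv2.resize(I[y-22:y+22,x-22:x+22],(190,190),interpolation=cv2.INTER_NEAREST) for x,y in cs])
a=np.vstack([row(S,sc),row(T,tc)])
w=cv2.resize(S[180:255,225:370],(0,0),fx=2.6,fy=2.6,interpolation=cv2.INTER_NEAREST)
w2=cv2.resize(T[165:255,195:335],(0,0),fx=2.1,fy=2.1,interpolation=cv2.INTER_NEAREST)
b=np.zeros((200,760,3),np.uint8); b[:195,:377]=w[:195,:377]; b[:189,380:674]=w2[:189,:294]
cv2.imwrite("pics/b.png",np.vstack([a,b]))
E
```

```text
(no output)
```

View pics/b.png

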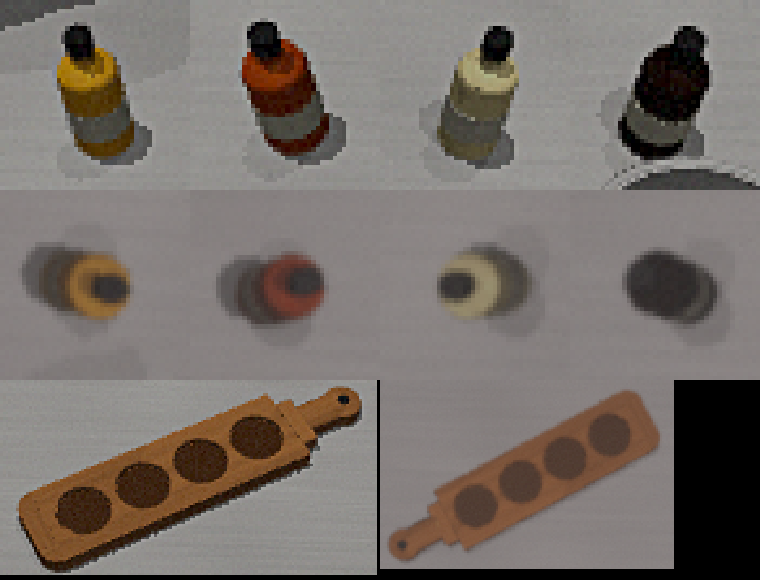

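```bash
cat > h.py <<'E'
import cv2, numpy as np
from bench import state, grab_frame, camera_params, r
np.set_printoptions(precision=4,suppress=True)
def P(name,s=None):
    c=camera_params(name)
    if name!="wrist":
        return c["camera_matrix"],c["R"],c["t"]
    T=np.eye(4);T[:3,:3]=s["tcp_rot"];T[:3,3]=s["eef_pos"]
    M=np.linalg.inv(T@c["tool_from_camera"]); return c["camera_matrix"],M[:3,:3],M[:3,3]
def ray(p,uv):
    K,R,t=p; d=R.T@np.linalg.solve(K,[uv[0],uv[1],1.]); return -R.T@t,d/np.linalg.norm(d)
def plane(p,uv,z):
    o,d=ray(p,uv); return o+d*(z-o[2])/d[2]
def tri(p1,u1,p2,u2):
    o1,d1=ray(p1,u1);o2,d2=ray(p2,u2)
    s,_,_,_=np.linalg.lstsq(np.c_[d1,-d2],o2-o1,rcond=None)
    a=o1+d1*s[0];b=o2+d2*s[1]; return (a+b)/2,np.linalg.norm(a-b)
def proj(p,X):
    K,R,t=p; q=K@(R@np.asarray(X)+t); return q[:2]/q[2]
def blobs(mask,amin,off=(0,0)):
    n,l,st,c=cv2.connectedComponentsWithStats(mask.astype(np.uint8))
    return [(c[i]+off,st[i,4],st[i,2:4]) for i in range(1,n) if st[i,4]>=amin]
E
python3 - <<'E'
from h import *
S=cv2.imread("pics/a_scene.png");T=cv2.imread("pics/a_top.png")
ps,pt=P("scene"),P("top")
sc=dict(gold=(174,155),amber=(160,203),straw=(405,166),dark=(418,212))
tc=dict(gold=(401,278),amber=(402,214),straw=(150,266),dark=(149,207))
for k in sc:
    x,y=sc[k];c=S[y-20:y+2,x-14:x+16].max(2)
    print(k,"S",[(b[0].round(1),b[1],b[2]) for b in blobs(c<45,8,(x-14,y-20))])
    x,y=tc[k];c=T[y-14:y+15,x-18:x+18]
    print("  T",[(b[0].round(1),b[1],b[2]) for b in blobs(c.max(2)<75,8,(x-18,y-14))])
    hsv=cv2.cvtColor(c,cv2.COLOR_BGR2HSV); print("  Tsat",[(b[0].round(1),b[1],b[2]) for b in blobs(hsv[...,1]>60,15,(x-18,y-14))])
def wells(I,x0,y0,x1,y1,ps):
    c=I[y0:y1,x0:x1]; g=c[...,2]
    hsv=cv2.cvtColor(c,cv2.COLOR_BGR2HSV)
    for th in (70,80,90,100,110):
        bl=[b for b in blobs(g<th,60,(x0,y0)) if b[1]<600]
        print(th,[(b[0].round(1),b[1],b[2]) for b in bl])
wells(S,225,180,370,255,ps); wells(T,195,165,335,255,pt)
E
```

```text
gold S [(array([169.8, 142.4]), np.int32(44), array([7, 8], dtype=int32))]
  T [(array([391.4, 276.3]), np.int32(47), array([ 7, 12], dtype=int32)), (array([403.6, 278.3]), np.int32(40), array([8, 6], dtype=int32))]
  Tsat [(array([399.4, 277.6]), np.int32(185), array([17, 15], dtype=int32))]
amber S [(array([154.7, 189.9]), np.int32(54), array([8, 9], dtype=int32))]
  T [(array([394.6, 216.6]), np.int32(74), array([11, 13], dtype=int32)), (array([405.6, 212.6]), np.int32(42), array([8, 6], dtype=int32))]
  Tsat [(array([401.5, 214.5]), np.int32(157), array([17, 15], dtype=int32))]
straw S [(array([409.5, 153.8]), np.int32(47), array([8, 9], dtype=int32))]
  T [(array([158.8, 262.1]), np.int32(10), array([4, 6], dtype=int32)), (array([145.1, 265.6]), np.int32(37), array([7, 6], dtype=int32))]
  Tsat [(array([150.4, 265.6]), np.int32(134), array([14, 14], dtype=int32))]
dark S [(array([419.7, 206.1]), np.int32(224), array([17, 18], dtype=int32))]
  T [(array([149.6, 207. ]), np.int32(236), array([21, 16], dtype=int32))]
  Tsat []
70 [(array([354.1, 196.1]), np.int32(61), array([19, 10
[... 1882 characters left out ...]
61.2, 212.9]), np.int32(285), array([19, 19], dtype=int32)), (array([240. , 224.5]), np.int32(290), array([19, 20], dtype=int32))]
100 [(array([303.7, 190.5]), np.int32(322), array([20, 20], dtype=int32)), (array([282.6, 201.7]), np.int32(328), array([20, 20], dtype=int32)), (array([261.4, 212.8]), np.int32(317), array([20, 20], dtype=int32)), (array([239.9, 224.5]), np.int32(319), array([21, 20], dtype=int32))]
110 [(array([303.6, 190.5]), np.int32(356), array([21, 22], dtype=int32)), (array([282.6, 201.8]), np.int32(357), array([22, 22], dtype=int32)), (array([261.2, 212.9]), np.int32(348), array([21, 21], dtype=int32)), (array([239.9, 224.4]), np.int32(348), array([21, 22], dtype=int32))]
```

```bash
python3 - <<'E'
from h import *
ps,pt=P("scene"),P("top")
caps=dict(gold=((169.8,142.4),(403.6,278.3)),amber=((154.7,189.9),(405.6,212.6)),straw=((409.5,153.8),(145.1,265.6)))
for k,(a,b) in caps.items(): print(k,*tri(ps,a,pt,b))
print("dark scene cap z.094",plane(ps,(423.8,200),.094)," top body circle z.064",plane(pt,(147.3,207),.064))
W=[((323,201.4),(239.9,224.5)),((301.5,210.5),(261.3,212.9)),((279.3,219.9),(282.7,201.8)),((256.6,229.4),(303.7,190.5))]
w=[]
for a,b in W:
    X,e=tri(ps,a,pt,b); w.append(X); print("well",X,e, plane(ps,a,.017),plane(pt,b,.017))
w=np.array(w); print(np.linalg.norm(np.diff(w[:,:2],axis=0),axis=1)); d=w[0]-w[3]; print(np.degrees(np.arctan2(d[1],d[0])))
# check: bucket, jigger
for n,a,b,z in [("bucket rim",(427,253),(154,140),.125),("jig",(144,254),(402,144),.085)]: print(n,*tri(ps,a,pt,b),plane(ps,a,z))
E
```

```text
gold [ 0.3902 -0.3244  0.09  ] 0.00359560771826968
amber [ 0.5575 -0.3304  0.0897] 0.0037106532551989956
straw [0.4047 0.3323 0.0937] 0.001405007326233406
dark scene cap z.094 [0.5611 0.3482 0.094 ]  top body circle z.064 [0.5577 0.3455 0.064 ]
well [0.5209 0.1026 0.0189] 0.0017060179985882015 [0.5195 0.1019 0.017 ] [0.5211 0.1037 0.017 ]
well [0.5542 0.0452 0.0194] 0.0016833287032959553 [0.5525 0.0444 0.017 ] [0.5544 0.0461 0.017 ]
well [ 0.5864 -0.0125  0.0184] 0.0014636837621146634 [ 0.5855 -0.0133  0.017 ] [ 0.5866 -0.0117  0.017 ]
well [ 0.6191 -0.0695  0.0189] 0.001536418794827019 [ 0.6179 -0.0704  0.017 ] [ 0.6194 -0.0688  0.017 ]
[0.0664 0.066  0.0657]
119.71615556799661
bucket rim [0.7264 0.3253 0.1136] 0.0041285454055483665 [0.7329 0.3236 0.125 ]
jig [ 0.7396 -0.3213  0.0813] 0.00213922335901306 [ 0.7417 -0.3188  0.085 ]
```

Measured heights agree with the text: caps sit at about 0.09 m, and the wells read 0.019 m as a mix of floor and rim. Well spacing is 66 mm and the row angle is 119.7°. I'll place with the jaws at yaw 29.7°, across the row, and start with gold.

```bash
cat >> h.py <<'E'
from scipy.spatial.transform import Rotation as Ro
def Rt(yaw):
    a=np.radians(yaw); x=np.array([0,0,-1.]); z=np.array([np.cos(a),np.sin(a),0]); return np.c_[x,np.cross(z,x),z]
def go(x,y,z,yaw):
    s=state(); R=s["tcp_rot"]
    sh=R.T@(np.array([x,y,z])-s["eef_pos"])*1000; rv=Ro.from_matrix(R.T@Rt(yaw)).as_rotvec()
    print("t",round(s["time"],2),"pos",s["eef_pos"],"shift",sh.round(1),"rot",rv.round(3),"w",round(s["width"],4),"F",s["wrist_force"].round(1))
E
python3 -c "
from h import *
go(.36,-.37,.40,-20)
go(.39,-.324,.38,29.7)"
```

```text
t 0.15 pos [ 0.2147 -0.5868  0.404 ] shift [   4.2  210.9 -153.6] rot [-0.871 -0.001 -0.   ] w 0.0881 F [ 0.9  0.1 -0. ]
t 0.15 pos [ 0.2147 -0.5868  0.404 ] shift [  24.2  254.9 -186.5] rot [-1.738 -0.001 -0.001] w 0.0881 F [ 0.9  0.1 -0. ]
```

Call:
carry_out(plan=[[1,32,-23,-0.145,0,0,87],[2,68,-50,-0.29,0,0,87],[3,104,-76,-0.435,0,0,87],[4,138,-101,-0.58,0,0,87],[4,160,-117,-0.72,0,0,87]])

```text
time: 0.65
eef_pos: [0.3265, -0.4192, 0.4005]
tcp_rot: [[0.0, 0.472, 0.882], [0.001, 0.882, -0.472], [-1.0, 0.001, -0.0]]
wrist_force: [-0.3, 0.2, -0.4]
width: 0.0871
```

```bash
python3 -c "
from h import *
go(.39,-.324,.38,29.7)"
```

```text
t 0.65 pos [ 0.3265 -0.4192  0.4005] shift [ 20.6 113.8  11.1] rot [-1.01   0.    -0.001] w 0.0871 F [-0.3  0.2 -0.4]
```

Call:
carry_out(plan=[[4,24,2,-0.145,0,0,87],[8,48,5,-0.29,0,0,87],[12,72,7,-0.435,0,0,87],[16,95,9,-0.58,0,0,87],[21,114,11,-0.73,0,0,87]])

```text
time: 1.15
eef_pos: [0.3897, -0.3261, 0.3795]
tcp_rot: [[0.0, -0.235, 0.972], [0.0, 0.972, 0.235], [-1.0, 0.0, 0.0]]
wrist_force: [0.2, -1.0, -1.1]
width: 0.0871
```

Call:
carry_out(plan=[[0,0,0,-0.14,0,0,87],[0,0,0,-0.28,0,0,87],[0,0,0,-0.28,0,0,87],[0,0,0,-0.28,0,0,87],[0,0,0,-0.28,0,0,87]])

```text
time: 1.65
eef_pos: [0.389, -0.3275, 0.3796]
tcp_rot: [[-0.0, -0.485, 0.874], [0.0, 0.874, 0.485], [-1.0, 0.0, -0.0]]
wrist_force: [0.9, -0.2, -0.9]
width: 0.0869
```

```bash
python3 -c "
from h import *
go(.39,-.324,.38,29.7)
cv2.imwrite('pics/c1.png',grab_frame('wrist')[:,:,::-1])"
```

```text
t 1.65 pos [ 0.389  -0.3275  0.3796] shift [-0.4  2.5  2.6] rot [-0.012 -0.    -0.   ] w 0.0869 F [ 0.9 -0.2 -0.9]
```

View pics/c1.png

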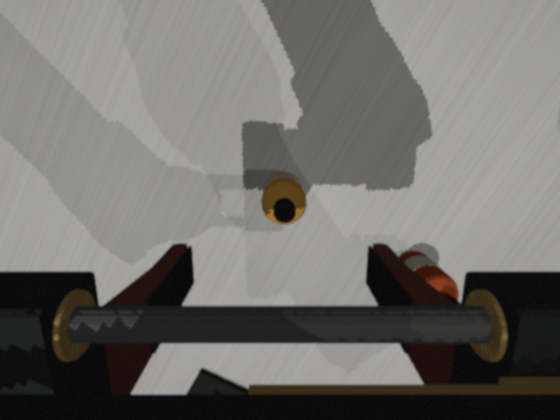

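The wrist view shows gold's cap at (285,210) with the yellow body around it, midway between the fingers; the amber bottle is at (430,273). I'll measure the cap.

```bash
python3 - <<'E'
from h import *
I=cv2.imread('pics/c1.png'); p=P("wrist",state())
c=I[170:235,255:315].max(2)
for b in blobs(c<45,50,(255,170)): print(b[0],b[1],b[2]); print(plane(p,b[0],.1), tri(p,b[0],P("scene"),(169.8,141.5)), tri(p,b[0],P("top"),(403.6,278.3)))
hsv=cv2.cvtColor(I,cv2.COLOR_BGR2HSV)[170:235,255:315]
for b in blobs(hsv[...,1]>120,100,(255,170)): print("body",b)
go(.39,-.326,.215,29.7)
E
```

```text
[284.0311 209.6451] 386 [21 24]
[ 0.3903 -0.3211  0.1   ] (array([ 0.3912, -0.3236,  0.0948]), np.float64(0.002830161980847618)) (array([ 0.3904, -0.3212,  0.0967]), np.float64(0.0011566404515972533))
body (array([283.2435, 197.7987]), np.int32(1232), array([42, 46], dtype=int32))
t 1.7 pos [ 0.389  -0.3274  0.3796] shift [164.6   0.7   1.5] rot [-0.011 -0.    -0.   ] w 0.0873 F [-0.1 -1.  -0.3]
```

```bash
python3 -c "
from h import *
go(.3902,-.3225,.215,29.7)"
```

```text
t 1.7 pos [ 0.389  -0.3274  0.3796] shift [164.6   3.7   3.4] rot [-0.011 -0.    -0.   ] w 0.0873 F [-0.1 -1.  -0.3]
```

Call:
carry_out(plan=[[30,4,3,-0.011,0,0,87],[65,4,3,-0.011,0,0,87],[100,4,3,-0.011,0,0,87],[135,4,3,-0.011,0,0,87],[155,4,3,-0.011,0,0,87]])

```text
time: 2.2
eef_pos: [0.3891, -0.322, 0.2222]
tcp_rot: [[-0.002, -0.496, 0.868], [0.002, 0.868, 0.496], [-1.0, 0.002, -0.001]]
wrist_force: [-0.3, -0.5, -0.8]
width: 0.0867
```

Call:
carry_out(plan=[[9,0,0,0,0,0,87],[9,0,0,0,0,0,87],[9,0,0,0,0,0,30],[9,0,0,0,0,0,30],[9,0,0,0,0,0,30]])

```text
time: 2.7
eef_pos: [0.3901, -0.3227, 0.2167]
tcp_rot: [[0.001, -0.497, 0.868], [-0.001, 0.868, 0.497], [-1.0, -0.002, 0.001]]
wrist_force: [-0.1, 0.4, 0.1]
width: 0.0666
```

Call:
carry_out(plan=[[0,0,0,0,0,0,30],[0,0,0,0,0,0,30],[0,0,0,0,0,0,30],[0,0,0,0,0,0,30],[0,0,0,0,0,0,30]])

```text
time: 3.2
eef_pos: [0.3898, -0.3224, 0.2158]
tcp_rot: [[0.0, -0.498, 0.867], [-0.0, 0.867, 0.498], [-1.0, -0.0, 0.0]]
wrist_force: [0.3, 0.1, 2.0]
width: 0.0396
```

Call:
carry_out(plan=[[0,0,0,0,0,0,30],[-5,0,0,0,0,0,30],[-20,0,0,0,0,0,30],[-45,0,0,0,0,0,30],[-75,0,0,0,0,0,30]])

```text
time: 3.7
eef_pos: [0.3894, -0.322, 0.2908]
tcp_rot: [[-0.002, -0.498, 0.867], [0.002, 0.867, 0.498], [-1.0, 0.002, -0.001]]
wrist_force: [0.4, -0.6, -1.0]
width: 0.0392
```

```bash
python3 -c "
from h import *
go(.554,.045,.33,29.7)
cv2.imwrite('pics/c2.png',grab_frame('wrist')[:,:,::-1])"
```

```text
t 3.7 pos [ 0.3894 -0.322   0.2908] shift [-38.8 236.3 325.5] rot [ 0.003 -0.001 -0.002] w 0.0392 F [ 0.4 -0.6 -1. ]
```

View pics/c2.png

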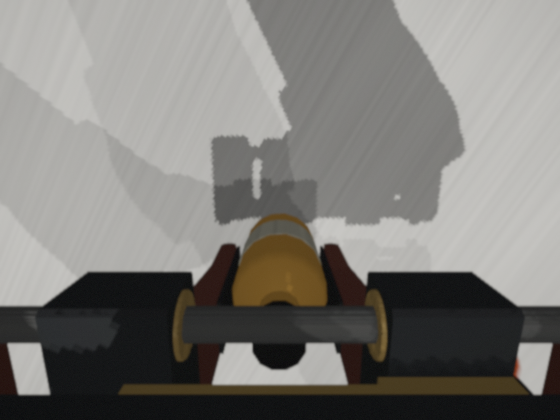

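The wrist view shows gold held upright between the pads, with its body at (280,280) and clear of the counter. Carrying it to well 2.

Call:
carry_out(plan=[[-8,8,11,0,0,0,30],[-20,28,39,0,0,0,30],[-30,55,76,0,0,0,30],[-38,83,114,0,0,0,30],[-38,111,152,0,0,0,30]])

```text
time: 4.25
eef_pos: [0.4668, -0.1478, 0.3293]
tcp_rot: [[0.001, -0.498, 0.867], [-0.0, 0.867, 0.498], [-1.0, -0.001, 0.001]]
wrist_force: [1.5, -0.4, -1.2]
width: 0.0395
```

Call:
carry_out(plan=[[0,28,38,0,0,0,30],[0,56,77,0,0,0,30],[0,84,116,0,0,0,30],[0,106,146,0,0,0,30],[0,120,165,0,0,0,30]])

```text
time: 4.75
eef_pos: [0.5497, 0.0404, 0.3281]
tcp_rot: [[-0.001, -0.501, 0.865], [0.002, 0.865, 0.501], [-1.0, 0.002, -0.0]]
wrist_force: [-0.2, 0.5, 0.2]
width: 0.0394
```

```bash
python3 -c "
from h import *
go(.554,.045,.26,29.7)
cv2.imwrite('pics/c3.png',grab_frame('wrist')[:,:,::-1])"
```

```text
t 4.75 pos [0.5497 0.0404 0.3281] shift [68.1  1.7  6. ] rot [ 0.007 -0.    -0.002] w 0.0394 F [-0.2  0.5  0.2]
```

View pics/c3.png

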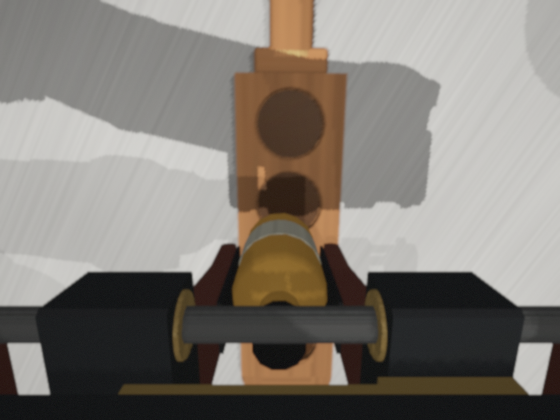

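Well 1 is seen full at (291,122), with well 2 at about (290,200) partly behind the bottle and the handle beyond. I'll check the well positions from the wrist.

```bash
python3 - <<'E'
from h import *
I=cv2.imread('pics/c3.png'); p=P("wrist",state())
c=I[80:165,245:338]; g=c[...,2]
m=(g<85)
for b in blobs(m,500,(245,80)):
    print(b[0],b[1],b[2],plane(p,b[0],.014),plane(p,b[0],.017))
# ellipse bounds
print("pred well1", proj(p,[.5209,.1026,.017]), "well2",proj(p,[.5542,.0452,.017]))
u=(291,122); print("tri", tri(p,u,P("scene"),(323,201.4)), tri(p,u,P("top"),(239.9,224.5)))
E
```

```text
[289.9967 123.0494] 3380 [65 67] [0.5233 0.1096 0.014 ] [0.5233 0.1095 0.017 ]
pred well1 [283.2092 129.0638] well2 [282.8094 208.0994]
tri (array([0.5232, 0.106 , 0.0217]), np.float64(0.008916574312014652)) (array([ 0.5263,  0.1127, -0.0671]), np.float64(0.002378579527078318))
```

The pose I used was read after the picture, while the arm was still settling, so I'll redo it properly.

```bash
python3 - <<'E'
from h import *
s=state(); I=grab_frame('wrist')[:,:,::-1].copy(); p=P("wrist",s)
cv2.imwrite('pics/c4.png',I)
c=I[70:165,245:338]; g=c[...,2]
for b in blobs(g<85,500,(245,70)):
    print(b[0],b[1],b[2],plane(p,b[0],.017)); print("tri",tri(p,b[0],P("scene"),(323,201.4)))
go(.554,.045,.26,29.7)
E
```

```text
[285.3305 127.4211] 3365 [66 68] [0.5217 0.1046 0.017 ]
tri (array([0.5216, 0.1031, 0.0196]), np.float64(0.0028609520986167735))
t 4.85 pos [0.5498 0.0409 0.3281] shift [68.1  1.2  5.7] rot [ 0.009  0.001 -0.003] w 0.0396 F [-0.3  0.  -1.1]
```

```bash
python3 -c "
from h import *
go(.5545,.0458,.231,29.7)"
```

```text
t 4.85 pos [0.5498 0.0409 0.3281] shift [97.1  1.6  6.5] rot [ 0.009  0.001 -0.003] w 0.0396 F [-0.3  0.  -1.1]
```

Call:
carry_out(plan=[[10,2,7,0.009,0,0,30],[35,2,7,0.009,0,0,30],[60,2,7,0.009,0,0,30],[78,2,7,0.009,0,0,30],[85,2,7,0.009,0,0,30]])

```text
time: 5.35
eef_pos: [0.5537, 0.0398, 0.2409]
tcp_rot: [[-0.004, -0.488, 0.873], [-0.001, 0.873, 0.488], [-1.0, 0.001, -0.004]]
wrist_force: [-0.3, -0.8, -1.2]
width: 0.0391
```

```bash
python3 -c "
from h import *
go(.5545,.0458,.231,29.7)"
```

```text
t 5.35 pos [0.5537 0.0398 0.2409] shift [9.9 4.8 3.7] rot [-0.008 -0.004 -0.001] w 0.0391 F [-0.3 -0.8 -1.2]
```

Call:
carry_out(plan=[[2,2,2,0,0,0,30],[5,4,3,0,0,0,30],[5,4,3,0,0,0,30],[5,4,3,0,0,0,30],[5,4,3,0,0,0,30]])

```text
time: 5.85
eef_pos: [0.5557, 0.0459, 0.2392]
tcp_rot: [[0.001, -0.49, 0.872], [-0.0, 0.872, 0.49], [-1.0, -0.001, 0.001]]
wrist_force: [0.1, 0.6, -0.3]
width: 0.0393
```

```bash
python3 -c "
from h import *
go(.5545,.0458,.231,29.7)
cv2.imwrite('pics/c5.png',np.hstack([cv2.resize(grab_frame('scene')[150:270,200:390,::-1],(0,0),fx=4,fy=4)]))"
```

```text
t 5.85 pos [0.5557 0.0459 0.2392] shift [ 8.2  0.5 -1.1] rot [-0.007  0.001  0.001] w 0.0393 F [ 0.1  0.6 -0.3]
```

View pics/c5.png

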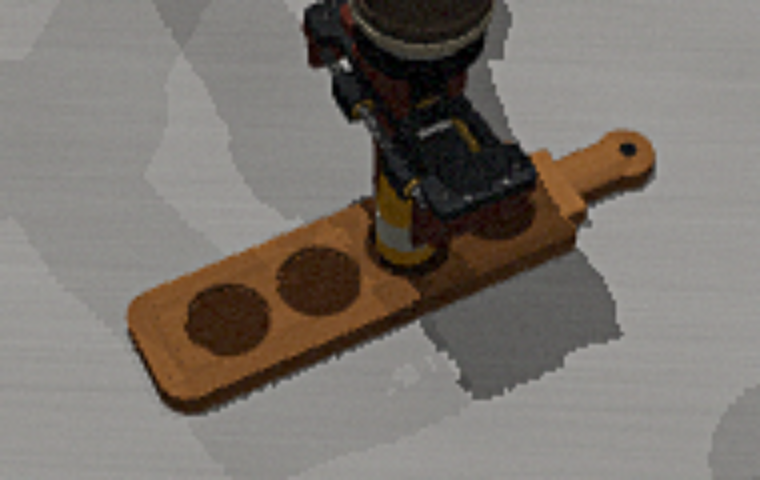

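The scene crop shows gold just over well 2, at (408,250), central in the dark disc. Going down in small steps until it touches.

Call:
carry_out(plan=[[2,0,-1,0,0,0,30],[4,0,-1,0,0,0,30],[6,0,-1,0,0,0,30],[7,0,-1,0,0,0,30],[7,0,-1,0,0,0,30]])

```text
time: 6.4
eef_pos: [0.5545, 0.0455, 0.2314]
tcp_rot: [[-0.0, -0.49, 0.872], [-0.0, 0.872, 0.49], [-1.0, 0.0, -0.0]]
wrist_force: [0.9, 0.0, -1.2]
width: 0.0393
```

```bash
python3 -c "
from h import *
go(.5545,.0458,.230,29.7)"
```

```text
t 6.4 pos [0.5545 0.0455 0.2314] shift [1.4 0.3 0.1] rot [-0.006 -0.    -0.   ] w 0.0393 F [ 0.9  0.  -1.2]
```

Call:
carry_out(plan=[[1,0,0,0,0,0,30],[2,0,0,0,0,0,30],[2,0,0,0,0,0,30],[2,0,0,0,0,0,30],[2,0,0,0,0,0,30]])

```text
time: 6.9
eef_pos: [0.5547, 0.0455, 0.2298]
tcp_rot: [[0.0, -0.49, 0.872], [-0.0, 0.872, 0.49], [-1.0, -0.0, 0.0]]
wrist_force: [-0.9, 1.1, 1.6]
width: 0.0395
```

Force has gone to +1.6 N, so the bottle is in contact. Opening and rising.

Call:
carry_out(plan=[[0,0,0,0,0,0,50],[0,0,0,0,0,0,60],[0,0,0,0,0,0,75],[0,0,0,0,0,0,80],[0,0,0,0,0,0,80]])

```text
time: 7.4
eef_pos: [0.5546, 0.0455, 0.2296]
tcp_rot: [[-0.0, -0.49, 0.872], [-0.0, 0.872, 0.49], [-1.0, 0.0, -0.0]]
wrist_force: [0.1, 0.0, -0.5]
width: 0.0756
```

Call:
carry_out(plan=[[-10,0,0,0,0,0,80],[-35,0,0,0,0,0,80],[-70,0,0,0,0,0,80],[-105,0,0,0,0,0,85],[-140,0,0,0,0,0,87]])

```text
time: 7.9
eef_pos: [0.5543, 0.0456, 0.3718]
tcp_rot: [[0.0, -0.49, 0.872], [0.0, 0.872, 0.49], [-1.0, 0.0, 0.0]]
wrist_force: [0.8, -0.2, 0.1]
width: 0.0868
```

```bash
python3 -c "
from h import *
s=state();I=grab_frame('wrist')[:,:,::-1]
cv2.imwrite('pics/c6.png',I)
p=P('wrist',s); print('pred cap',proj(p,[.5545,.0458,.114]))
go(.405,.332,.36,29.7)"
```

```text
pred cap [278.8449 223.1958]
t 7.95 pos [0.5557 0.0463 0.3776] shift [ 16.5 322.9   8.6] rot [-0.006  0.007  0.003] w 0.087 F [2.7 0.6 3.6]
```

View pics/c6.png

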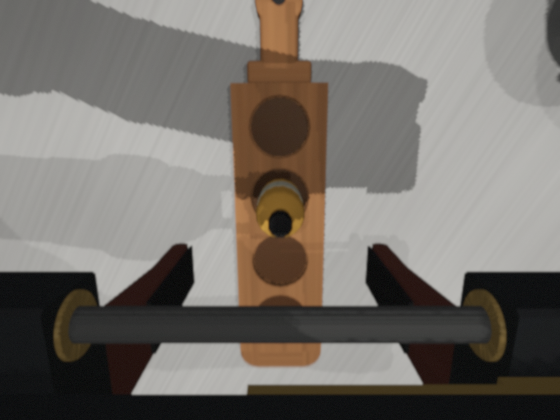

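Gold stands in well 2, with its cap at (280,223) against a prediction of (279,223). Next is straw.

Call:
carry_out(plan=[[3,20,1,0,0,0,87],[6,55,2,0,0,0,87],[10,95,3,0,0,0,87],[13,135,4,0,0,0,87],[16,175,5,0,0,0,87]])

```text
time: 8.45
eef_pos: [0.4723, 0.2017, 0.3542]
tcp_rot: [[0.001, -0.49, 0.872], [0.0, 0.872, 0.49], [-1.0, -0.0, 0.001]]
wrist_force: [0.3, 0.4, 0.1]
width: 0.0872
```

Call:
carry_out(plan=[[0,40,1,0,0,0,87],[0,80,2,0,0,0,87],[0,115,3,0,0,0,87],[0,140,4,0,0,0,87],[0,147,4,0,0,0,87]])

```text
time: 8.95
eef_pos: [0.4028, 0.3332, 0.3544]
tcp_rot: [[0.0, -0.494, 0.87], [0.002, 0.87, 0.494], [-1.0, 0.001, 0.001]]
wrist_force: [0.1, 0.5, 0.7]
width: 0.0873
```

```bash
python3 - <<'E'
from h import *
grab_frame('wrist');s=state();I=grab_frame('wrist')[:,:,::-1].copy();p=P('wrist',s)
cv2.imwrite('pics/c7.png',I)
print(s["eef_pos"],"pred",proj(p,[.405,.332,.1]))
for b in blobs(I[150:245,240:330].max(2)<45,80,(240,150)):
    print(b[0],b[1],b[2],plane(p,b[0],.1),tri(p,b[0],P("scene"),(409.5,153)))
go(.405,.332,.215,29.7)
E
```

```text
[0.4031 0.3327 0.3542] pred [280.2102 227.0543]
[281.9074 221.6193] 486 [23 26] [0.4041 0.336  0.1   ] (array([0.404 , 0.3331, 0.0947]), np.float64(0.0037254174701733585))
t 9.05 pos [0.4042 0.3312 0.354 ] shift [139.    0.3   1.1] rot [-0.004  0.     0.   ] w 0.0869 F [ 0.2 -0.6 -0.1]
```

View pics/c7.png

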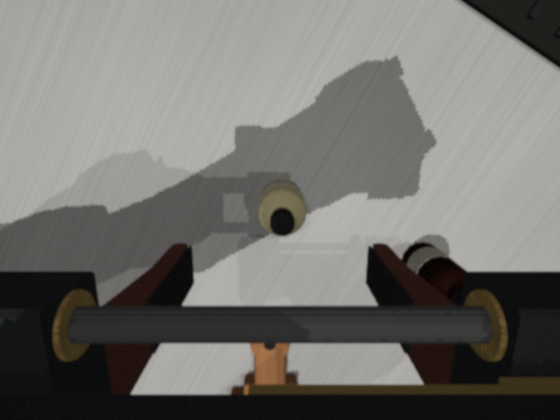

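Straw's cap is at (282,221), centred between the fingers, with dark visible at (432,265). Descending.

Call:
carry_out(plan=[[25,2,2,0,0,0,87],[60,2,2,0,0,0,87],[95,2,2,0,0,0,87],[125,2,2,0,0,0,87],[138,2,2,0,0,0,87]])

```text
time: 9.55
eef_pos: [0.4061, 0.3309, 0.2132]
tcp_rot: [[-0.002, -0.488, 0.873], [-0.003, 0.873, 0.488], [-1.0, -0.002, -0.004]]
wrist_force: [0.4, -1.0, 0.1]
width: 0.0868
```

Call:
carry_out(plan=[[0,0,0,0,0,0,87],[0,0,0,0,0,0,30],[0,0,0,0,0,0,30],[0,0,0,0,0,0,30],[0,0,0,0,0,0,30]])

```text
time: 10.05
eef_pos: [0.4057, 0.3334, 0.2166]
tcp_rot: [[0.001, -0.49, 0.872], [0.001, 0.872, 0.49], [-1.0, -0.0, 0.002]]
wrist_force: [0.1, -0.4, -0.3]
width: 0.0585
```

Call:
carry_out(plan=[[0,0,0,0,0,0,30],[0,0,0,0,0,0,30],[0,0,0,0,0,0,30],[0,0,0,0,0,0,30],[0,0,0,0,0,0,30]])

```text
time: 10.55
eef_pos: [0.4055, 0.3334, 0.2158]
tcp_rot: [[0.0, -0.49, 0.872], [-0.0, 0.872, 0.49], [-1.0, -0.0, 0.0]]
wrist_force: [-0.3, -0.3, 4.0]
width: 0.0394
```

```bash
python3 -c "
from h import *
go(.5214,.1032,.35,29.7)"
```

```text
t 10.55 pos [0.4055 0.3334 0.2158] shift [-134.2 -257.5  -11.7] rot [-0.006  0.     0.   ] w 0.0394 F [-0.3 -0.3  4. ]
```

Call:
carry_out(plan=[[-4,0,0,0,0,0,30],[-18,0,0,0,0,0,30],[-42,0,0,0,0,0,30],[-75,-5,0,0,0,0,30],[-100,-22,-1,0,0,0,30]])

```text
time: 11.05
eef_pos: [0.4145, 0.3151, 0.3182]
tcp_rot: [[0.0, -0.493, 0.87], [0.002, 0.87, 0.493], [-1.0, 0.002, 0.002]]
wrist_force: [0.1, 0.1, -1.6]
width: 0.0395
```

Call:
carry_out(plan=[[-10,-30,-1,0,0,0,30],[-10,-68,-3,0,0,0,30],[-10,-108,-5,0,0,0,30],[-10,-148,-6,0,0,0,30],[-10,-185,-8,0,0,0,30]])

```text
time: 11.55
eef_pos: [0.4996, 0.1467, 0.3267]
tcp_rot: [[0.001, -0.49, 0.872], [0.0, 0.872, 0.49], [-1.0, -0.0, 0.001]]
wrist_force: [-0.7, 0.1, -1.4]
width: 0.0393
```

Call:
carry_out(plan=[[0,-28,-1,0,0,0,30],[0,-44,-2,0,0,0,30],[0,-50,-3,0,0,0,30],[0,-50,-3,0,0,0,30],[0,-50,-3,0,0,0,30]])

```text
time: 12.05
eef_pos: [0.5204, 0.1045, 0.326]
tcp_rot: [[0.0, -0.491, 0.871], [0.001, 0.871, 0.491], [-1.0, 0.0, 0.0]]
wrist_force: [-0.7, 0.8, -1.8]
width: 0.0392
```

```bash
python3 -c "
from h import *
go(.5214,.1032,.231,29.7)
cv2.imwrite('pics/c8.png',cv2.resize(grab_frame('scene')[120:270,200:390,::-1],(0,0),fx=4,fy=4))"
```

```text
t 12.05 pos [0.5204 0.1045 0.326 ] shift [95.  -1.7  0.2] rot [-0.005  0.    -0.   ] w 0.0392 F [-0.7  0.8 -1.8]
```

View pics/c8.png

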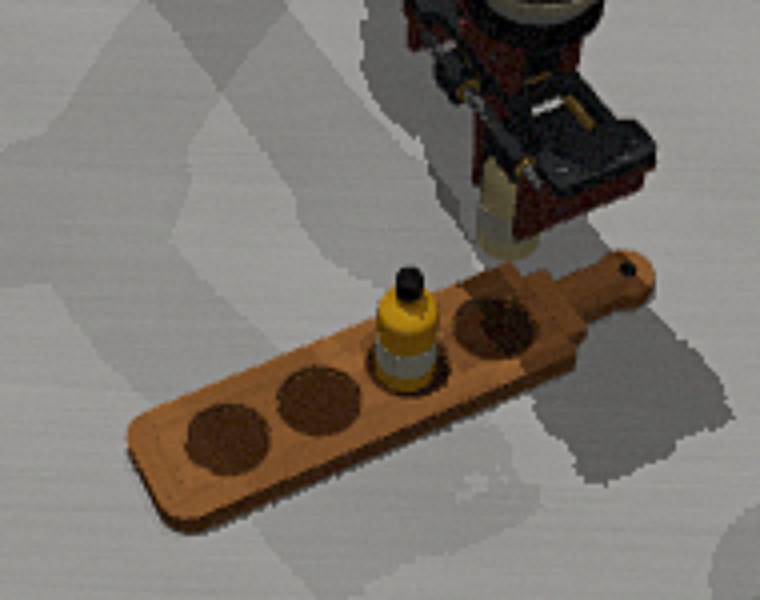

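Gold stands upright in well 2, at (407,350) in the crop. Straw hangs over well 1. Lowering.

Call:
carry_out(plan=[[12,-1,0,0,0,0,30],[35,-1,0,0,0,0,30],[60,-1,0,0,0,0,30],[80,-1,0,0,0,0,30],[88,-1,0,0,0,0,30]])

```text
time: 12.6
eef_pos: [0.5203, 0.1029, 0.2351]
tcp_rot: [[-0.004, -0.491, 0.871], [-0.0, 0.871, 0.491], [-1.0, 0.001, -0.003]]
wrist_force: [-0.7, -0.6, -0.4]
width: 0.0394
```

Call:
carry_out(plan=[[0,0,0,0,0,0,30],[1,0,0,0,0,0,30],[3,0,0,0,0,0,30],[5,0,0,0,0,0,30],[5,0,0,0,0,0,30]])

```text
time: 13.1
eef_pos: [0.5215, 0.1024, 0.2329]
tcp_rot: [[0.001, -0.49, 0.872], [-0.0, 0.872, 0.49], [-1.0, -0.0, 0.001]]
wrist_force: [-0.7, -0.3, -0.6]
width: 0.0395
```

```bash
python3 -c "
from h import *
go(.5214,.1032,.230,29.7)"
```

```text
t 13.1 pos [0.5215 0.1024 0.2329] shift [2.9 0.7 0.3] rot [-0.007  0.001  0.   ] w 0.0395 F [-0.7 -0.3 -0.6]
```

Call:
carry_out(plan=[[1,0,0,0,0,0,30],[2,0,0,0,0,0,30],[3,0,0,0,0,0,30],[3,0,0,0,0,0,30],[3,0,0,0,0,0,30]])

```text
time: 13.6
eef_pos: [0.5214, 0.1025, 0.2298]
tcp_rot: [[0.0, -0.49, 0.872], [-0.0, 0.872, 0.49], [-1.0, -0.0, 0.0]]
wrist_force: [-0.5, -1.0, 1.3]
width: 0.0397
```

Call:
carry_out(plan=[[0,0,0,0,0,0,50],[0,0,0,0,0,0,60],[0,0,0,0,0,0,75],[0,0,0,0,0,0,80],[0,0,0,0,0,0,80]])

```text
time: 14.1
eef_pos: [0.5214, 0.1025, 0.2296]
tcp_rot: [[0.0, -0.49, 0.872], [0.0, 0.872, 0.49], [-1.0, -0.0, 0.0]]
wrist_force: [-1.3, -0.3, -0.4]
width: 0.0758
```

Call:
carry_out(plan=[[-10,0,0,0,0,0,80],[-35,0,0,0,0,0,80],[-70,0,0,0,0,0,80],[-105,0,0,0,0,0,85],[-140,0,0,0,0,0,87]])

```text
time: 14.6
eef_pos: [0.5211, 0.1027, 0.3717]
tcp_rot: [[0.0, -0.49, 0.872], [0.0, 0.872, 0.49], [-1.0, 0.0, 0.0]]
wrist_force: [-0.1, 0.7, 0.2]
width: 0.0864
```

```bash
python3 -c "
from h import *
s=state();I=grab_frame('wrist')[:,:,::-1]
cv2.imwrite('pics/c9.png',I)
p=P('wrist',s); print('pred cap',proj(p,[.5214,.1032,.114]))
go(.559,.347,.36,75)"
```

```text
pred cap [279.3141 222.9524]
t 14.65 pos [0.5224 0.1036 0.3773] shift [ 18.  194.2 151.2] rot [-0.796  0.006  0.005] w 0.0866 F [2.7 1.2 2.9]
```

View pics/c9.png

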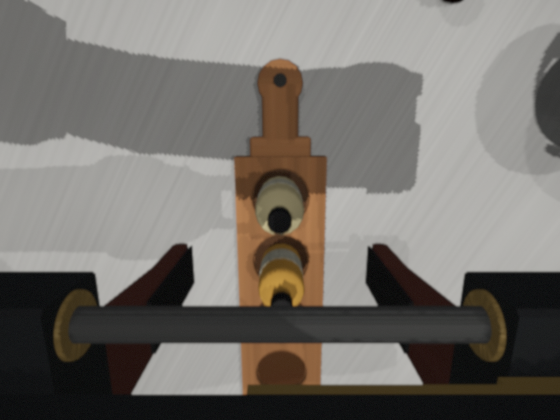

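Straw stands in well 1 with its cap at (280,220), next to gold at (281,290). Moving to dark with yaw 75°, which keeps clear of the bucket.

Call:
carry_out(plan=[[0,15,12,-0.14,0,0,87],[4,45,35,-0.285,0,0,87],[8,75,58,-0.43,0,0,87],[12,105,82,-0.575,0,0,87],[18,135,105,-0.72,0,0,87]])

```text
time: 15.15
eef_pos: [0.547, 0.273, 0.3524]
tcp_rot: [[0.001, -0.945, 0.327], [0.0, 0.327, 0.945], [-1.0, -0.001, 0.001]]
wrist_force: [0.9, -0.1, -0.1]
width: 0.0871
```

```bash
python3 -c "
from h import *
go(.559,.347,.36,75)"
```

```text
t 15.15 pos [0.547  0.273  0.3524] shift [-7.6 12.9 73.8] rot [-0.072  0.001  0.001] w 0.0871 F [ 0.9 -0.1 -0.1]
```

Call:
carry_out(plan=[[-2,6,30,-0.07,0,0,87],[-6,10,58,-0.07,0,0,87],[-7,12,72,-0.07,0,0,87],[-7,12,73,-0.07,0,0,87],[-7,12,73,-0.07,0,0,87]])

```text
time: 15.65
eef_pos: [0.5598, 0.3437, 0.3585]
tcp_rot: [[-0.0, -0.964, 0.266], [-0.001, 0.266, 0.964], [-1.0, -0.0, -0.001]]
wrist_force: [-0.4, -0.5, 0.1]
width: 0.0869
```

```bash
python3 - <<'E'
from h import *
grab_frame('wrist');s=state();I=grab_frame('wrist')[:,:,::-1].copy();p=P('wrist',s)
cv2.imwrite('pics/d1.png',I)
print(s["eef_pos"],"pred",proj(p,[.559,.347,.1]))
go(.559,.347,.215,75)
E
```

```text
[0.56   0.3431 0.3585] pred [284.4247 219.7057]
t 15.75 pos [0.5601 0.3428 0.3585] shift [143.5   2.3   3.9] rot [-0.009 -0.001  0.001] w 0.0868 F [-0.5 -0.4 -0.5]
```

View pics/d1.png

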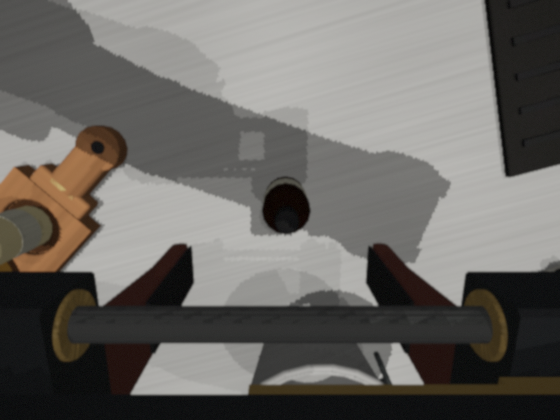

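Dark's cap is at (286,218) against a prediction of (284,220). The bucket rim at (320,370) is well beyond the jaws. Descending.

Call:
carry_out(plan=[[25,3,5,0,0,0,87],[60,3,5,0,0,0,87],[95,3,5,0,0,0,87],[128,3,5,0,0,0,87],[143,3,5,0,0,0,87]])

```text
time: 16.25
eef_pos: [0.558, 0.3477, 0.2127]
tcp_rot: [[-0.003, -0.964, 0.267], [-0.003, 0.267, 0.964], [-1.0, 0.002, -0.004]]
wrist_force: [-0.7, -0.6, 0.4]
width: 0.0869
```

Call:
carry_out(plan=[[0,0,0,0,0,0,87],[0,0,0,0,0,0,30],[0,0,0,0,0,0,30],[0,0,0,0,0,0,30],[0,0,0,0,0,0,30]])

```text
time: 16.75
eef_pos: [0.5584, 0.3503, 0.2168]
tcp_rot: [[0.002, -0.964, 0.266], [0.001, 0.266, 0.964], [-1.0, -0.001, 0.001]]
wrist_force: [-0.3, 0.3, -0.7]
width: 0.0584
```

Call:
carry_out(plan=[[0,0,0,0,0,0,30],[0,0,0,0,0,0,30],[0,0,0,0,0,0,30],[0,0,0,0,0,0,30],[0,0,0,0,0,0,30]])

```text
time: 17.25
eef_pos: [0.5582, 0.3501, 0.2158]
tcp_rot: [[0.0, -0.964, 0.266], [-0.0, 0.266, 0.964], [-1.0, -0.0, -0.0]]
wrist_force: [-0.9, -0.3, 2.6]
width: 0.0394
```

Call:
carry_out(plan=[[-4,0,0,0,0,0,30],[-18,0,0,0,0,0,30],[-42,0,0,0,0,0,30],[-75,0,0,0,0,0,30],[-115,0,0,0,0,0,30]])

```text
time: 17.75
eef_pos: [0.5578, 0.3499, 0.3316]
tcp_rot: [[-0.002, -0.964, 0.265], [-0.001, 0.265, 0.964], [-1.0, 0.002, -0.001]]
wrist_force: [0.5, 0.5, -0.7]
width: 0.0396
```

```bash
python3 -c "
from h import *
go(.48,.26,.38,29.7)
go(.6188,-.0693,.38,29.7)"
```

```text
t 17.75 pos [0.5578 0.3499 0.3316] shift [ -48.2   51.2 -107.4] rot [ 0.784 -0.002 -0.001] w 0.0396 F [ 0.5  0.5 -0.7]
t 17.75 pos [0.5578 0.3499 0.3316] shift [ -48.2 -169.9 -388.1] rot [ 0.784 -0.002 -0.001] w 0.0396 F [ 0.5  0.5 -0.7]
```

Call:
carry_out(plan=[[-15,-4,-9,0.13,0,0,30],[-30,-15,-34,0.27,0,0,30],[-40,-30,-68,0.41,0,0,30],[-40,-47,-107,0.55,0,0,30],[-40,-64,-147,0.69,0,0,30]])

```text
time: 18.25
eef_pos: [0.5806, 0.1905, 0.3722]
tcp_rot: [[0.002, -0.571, 0.821], [0.001, 0.821, 0.571], [-1.0, -0.0, 0.002]]
wrist_force: [0.1, -0.7, -2.3]
width: 0.0398
```

```bash
python3 -c "
from h import *
go(.6188,-.0693,.37,29.7)"
```

```text
t 18.25 pos [0.5806 0.1905 0.3722] shift [   2.  -235.1 -117. ] rot [0.089 0.002 0.   ] w 0.0398 F [ 0.1 -0.7 -2.3]
```

Call:
carry_out(plan=[[2,-36,-18,0.09,0,0,30],[2,-74,-37,0.09,0,0,30],[2,-112,-56,0.09,0,0,30],[2,-150,-75,0.09,0,0,30],[2,-185,-92,0.09,0,0,30]])

```text
time: 18.75
eef_pos: [0.6117, -0.0148, 0.3698]
tcp_rot: [[0.001, -0.498, 0.867], [-0.0, 0.867, 0.498], [-1.0, -0.001, 0.001]]
wrist_force: [0.6, 0.7, -0.6]
width: 0.0396
```

Call:
carry_out(plan=[[0,-27,-10,0,0,0,30],[0,-44,-16,0,0,0,30],[0,-50,-18,0,0,0,30],[0,-50,-18,0,0,0,30],[0,-50,-18,0,0,0,30]])

```text
time: 19.25
eef_pos: [0.621, -0.0631, 0.3689]
tcp_rot: [[0.0, -0.501, 0.866], [0.001, 0.866, 0.501], [-1.0, 0.001, 0.001]]
wrist_force: [-0.3, -0.1, -1.5]
width: 0.0395
```

```bash
python3 -c "
from h import *
go(.6188,-.0693,.231,29.7)
cv2.imwrite('pics/d2.png',cv2.resize(grab_frame('scene')[120:270,200:390,::-1],(0,0),fx=4,fy=4))"
```

```text
t 19.25 pos [ 0.621  -0.0631  0.3689] shift [137.9  -4.4  -5.1] rot [ 0.006  0.001 -0.001] w 0.0395 F [-0.3 -0.1 -1.5]
```

View pics/d2.png

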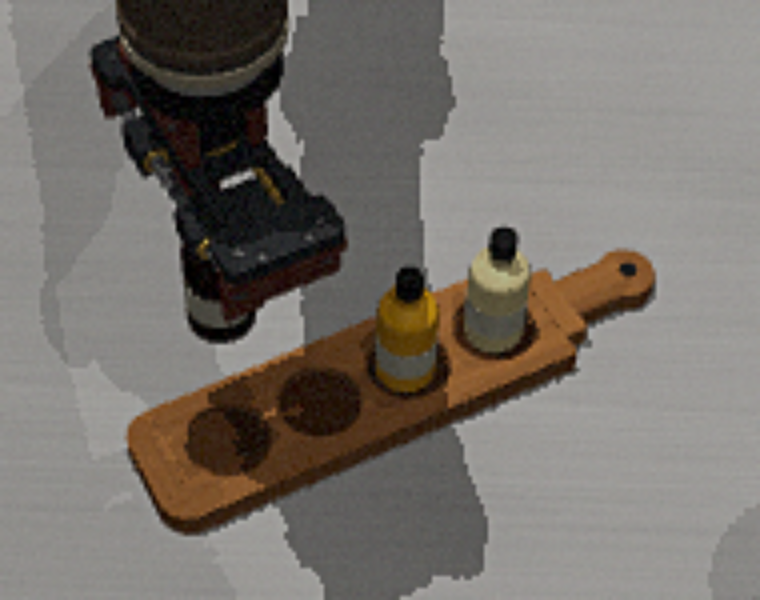

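Straw and gold stand upright in wells 1 and 2, at (497,325) and (407,360). Dark is above well 4, at (228,440).

Call:
carry_out(plan=[[15,-3,-4,0,0,0,30],[45,-4,-5,0,0,0,30],[80,-4,-5,0,0,0,30],[110,-4,-5,0,0,0,30],[126,-4,-5,0,0,0,30]])

```text
time: 19.8
eef_pos: [0.6174, -0.0706, 0.2391]
tcp_rot: [[-0.004, -0.5, 0.866], [0.001, 0.866, 0.5], [-1.0, 0.003, -0.003]]
wrist_force: [-0.8, 0.4, -1.0]
width: 0.0396
```

Call:
carry_out(plan=[[0,0,0,0,0,0,30],[2,0,0,0,0,0,30],[4,0,0,0,0,0,30],[5,0,0,0,0,0,30],[5,0,0,0,0,0,30]])

```text
time: 20.3
eef_pos: [0.619, -0.0712, 0.2385]
tcp_rot: [[0.001, -0.498, 0.867], [-0.0, 0.867, 0.498], [-1.0, -0.001, 0.001]]
wrist_force: [0.0, 0.1, -1.3]
width: 0.0398
```

```bash
python3 -c "
from h import *
go(.6188,-.0693,.230,29.7)"
```

```text
t 20.3 pos [ 0.619  -0.0712  0.2385] shift [8.5 1.8 0.8] rot [0.003 0.001 0.001] w 0.0398 F [ 0.   0.1 -1.3]
```

Call:
carry_out(plan=[[2,2,1,0,0,0,30],[5,2,1,0,0,0,30],[7,2,1,0,0,0,30],[8.5,2,1,0,0,0,30],[8.5,2,1,0,0,0,30]])

```text
time: 20.8
eef_pos: [0.6187, -0.0689, 0.2298]
tcp_rot: [[-0.0, -0.499, 0.867], [-0.0, 0.867, 0.499], [-1.0, -0.0, -0.0]]
wrist_force: [-2.1, -0.2, 6.3]
width: 0.0395
```

```bash
python3 -c "
from h import *
go(.6188,-.0693,.230,29.7)"
```

```text
t 20.8 pos [ 0.6187 -0.0689  0.2298] shift [-0.2 -0.4 -0.1] rot [ 0.004 -0.     0.   ] w 0.0395 F [-2.1 -0.2  6.3]
```

In contact at 6 N. Releasing.

Call:
carry_out(plan=[[0,0,0,0,0,0,50],[0,0,0,0,0,0,60],[0,0,0,0,0,0,75],[0,0,0,0,0,0,80],[0,0,0,0,0,0,80]])

```text
time: 21.3
eef_pos: [0.6187, -0.0689, 0.229]
tcp_rot: [[-0.0, -0.499, 0.867], [0.0, 0.867, 0.499], [-1.0, 0.0, -0.0]]
wrist_force: [0.3, -0.1, -0.6]
width: 0.0765
```

Call:
carry_out(plan=[[-10,0,0,0,0,0,80],[-35,0,0,0,0,0,80],[-70,0,0,0,0,0,80],[-105,0,0,0,0,0,85],[-140,0,0,0,0,0,87]])

```text
time: 21.8
eef_pos: [0.6185, -0.0688, 0.3713]
tcp_rot: [[0.0, -0.499, 0.867], [0.0, 0.867, 0.499], [-1.0, -0.0, 0.0]]
wrist_force: [-0.7, -0.9, -0.2]
width: 0.0866
```

```bash
python3 -c "
from h import *
s=state();I=grab_frame('wrist')[:,:,::-1]
cv2.imwrite('pics/d3.png',I)
p=P('wrist',s); print('pred cap',proj(p,[.6188,-.0693,.114]))
go(.5575,-.330,.36,29.7)"
```

```text
pred cap [278.5369 224.3062]
t 21.85 pos [ 0.6199 -0.0683  0.3777] shift [  17.3 -195.6 -184.7] rot [0.004 0.007 0.005] w 0.0865 F [2.  0.1 4.1]
```

View pics/d3.png

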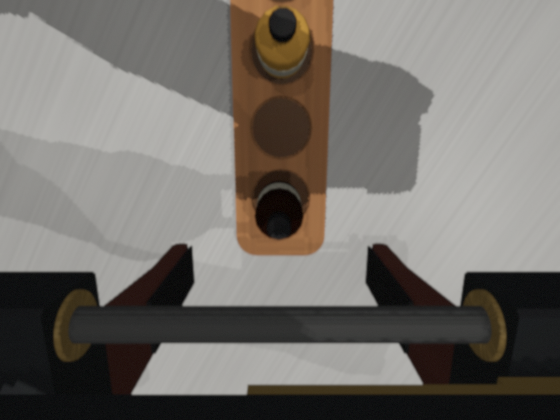

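Dark stands in well 4 with its cap at (279,225). Well 3, at (282,127), is empty. Moving to amber.

Call:
carry_out(plan=[[3,-15,-14,0,0,0,87],[6,-42,-40,0,0,0,87],[10,-75,-71,0,0,0,87],[13,-108,-102,0,0,0,87],[16,-140,-133,0,0,0,87]])

```text
time: 22.35
eef_pos: [0.5726, -0.2582, 0.3538]
tcp_rot: [[0.001, -0.499, 0.867], [-0.0, 0.867, 0.499], [-1.0, -0.001, 0.0]]
wrist_force: [-0.3, -0.8, 0.7]
width: 0.087
```

Call:
carry_out(plan=[[0,-27,-26,0,0,0,87],[0,-48,-45,0,0,0,87],[0,-56,-52,0,0,0,87],[0,-56,-52,0,0,0,87],[0,-56,-52,0,0,0,87]])

```text
time: 22.85
eef_pos: [0.5567, -0.3292, 0.3534]
tcp_rot: [[0.001, -0.5, 0.866], [0.001, 0.866, 0.5], [-1.0, 0.001, 0.001]]
wrist_force: [-0.7, 0.6, 0.8]
width: 0.087
```

```bash
python3 - <<'E'
from h import *
grab_frame('wrist');s=state();I=grab_frame('wrist')[:,:,::-1].copy();p=P('wrist',s)
cv2.imwrite('pics/d4.png',I)
print(s["eef_pos"],"pred",proj(p,[.5575,-.330,.1]))
for b in blobs(I[150:245,240:330].max(2)<45,80,(240,150)):
    print(b[0],b[1],b[2],plane(p,b[0],.1),tri(p,b[0],P("scene"),(154.7,189)))
go(.5575,-.330,.215,29.7)
E
```

```text
[ 0.5569 -0.3287  0.3535] pred [278.0748 227.09  ]
[279.2181 223.1572] 509 [23 27] [ 0.5568 -0.3271  0.1   ] (array([ 0.5579, -0.3299,  0.0941]), np.float64(0.0027067465413137762))
t 22.95 pos [ 0.557  -0.3287  0.3535] shift [138.5  -1.5  -0.3] rot [ 0.007  0.001 -0.   ] w 0.087 F [ 0.3 -1.2 -1.2]
```

View pics/d4.png

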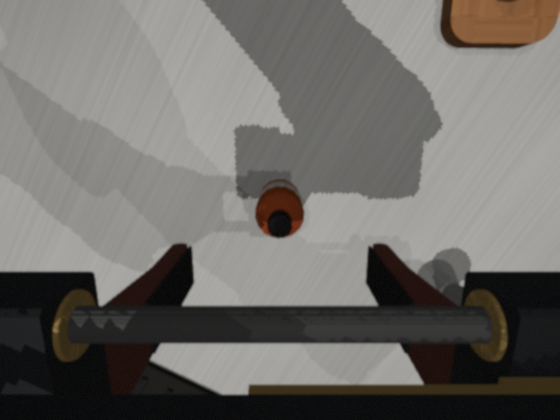

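Amber's cap is at (279,223), centred. The jigger at (450,268) is outside the finger. Descending.

Call:
carry_out(plan=[[25,0,0,0,0,0,87],[60,0,0,0,0,0,87],[95,0,0,0,0,0,87],[125,0,0,0,0,0,87],[138,0,0,0,0,0,87]])

```text
time: 23.45
eef_pos: [0.5558, -0.3289, 0.2124]
tcp_rot: [[-0.003, -0.501, 0.866], [0.002, 0.866, 0.501], [-1.0, 0.004, -0.001]]
wrist_force: [-0.8, -0.1, -0.5]
width: 0.0868
```

Call:
carry_out(plan=[[0,0,0,0,0,0,87],[0,0,0,0,0,0,30],[0,0,0,0,0,0,30],[0,0,0,0,0,0,30],[0,0,0,0,0,0,30]])

```text
time: 23.95
eef_pos: [0.5563, -0.3313, 0.2163]
tcp_rot: [[0.001, -0.498, 0.867], [-0.001, 0.867, 0.498], [-1.0, -0.002, 0.001]]
wrist_force: [0.3, -0.4, -0.3]
width: 0.0586
```

Call:
carry_out(plan=[[0,0,0,0,0,0,30],[0,0,0,0,0,0,30],[0,0,0,0,0,0,30],[0,0,0,0,0,0,30],[0,0,0,0,0,0,30]])

```text
time: 24.45
eef_pos: [0.5562, -0.3311, 0.2154]
tcp_rot: [[0.0, -0.499, 0.867], [-0.0, 0.867, 0.499], [-1.0, -0.0, 0.0]]
wrist_force: [0.9, 0.5, 2.9]
width: 0.0392
```

Call:
carry_out(plan=[[-4,0,0,0,0,0,30],[-18,0,0,0,0,0,30],[-42,0,0,0,0,0,30],[-75,0,0,0,0,0,30],[-115,0,0,0,0,0,30]])

```text
time: 24.95
eef_pos: [0.5555, -0.3309, 0.331]
tcp_rot: [[-0.002, -0.499, 0.867], [0.001, 0.867, 0.499], [-1.0, 0.002, -0.001]]
wrist_force: [0.5, -1.4, -0.5]
width: 0.0396
```

```bash
python3 -c "
from h import *
go(.5865,-.012,.38,29.7)"
```

```text
t 24.95 pos [ 0.5555 -0.3309  0.331 ] shift [-48.7 261.  185.9] rot [ 0.004 -0.001 -0.002] w 0.0396 F [ 0.5 -1.4 -0.5]
```

Call:
carry_out(plan=[[-15,8,6,0,0,0,30],[-32,30,21,0,0,0,30],[-44,60,42,0,0,0,30],[-48,94,66,0,0,0,30],[-48,130,92,0,0,0,30]])

```text
time: 25.45
eef_pos: [0.5707, -0.171, 0.3791]
tcp_rot: [[0.001, -0.498, 0.867], [-0.001, 0.867, 0.498], [-1.0, -0.001, 0.001]]
wrist_force: [1.0, 0.8, -1.7]
width: 0.0393
```

Call:
carry_out(plan=[[0,35,25,0,0,0,30],[0,70,50,0,0,0,30],[0,102,73,0,0,0,30],[0,124,89,0,0,0,30],[0,131,94,0,0,0,30]])

```text
time: 25.95
eef_pos: [0.5866, -0.0077, 0.3784]
tcp_rot: [[-0.0, -0.503, 0.864], [0.002, 0.864, 0.503], [-1.0, 0.001, 0.001]]
wrist_force: [0.3, 0.1, -0.8]
width: 0.0395
```

Call:
carry_out(plan=[[0,0,0,0,0,0,30],[0,0,0,0,0,0,30],[0,0,0,0,0,0,30],[0,0,0,0,0,0,30],[0,0,0,0,0,0,30]])

```text
time: 26.45
eef_pos: [0.5871, -0.0132, 0.3781]
tcp_rot: [[-0.0, -0.497, 0.868], [-0.0, 0.868, 0.497], [-1.0, -0.0, -0.0]]
wrist_force: [-0.0, 0.5, -1.0]
width: 0.0395
```

```bash
python3 -c "
from h import *
go(.5866,-.012,.231,29.7)"
```

```text
t 26.45 pos [ 0.5871 -0.0132  0.3781] shift [147.1   1.3   0.2] rot [ 0.002 -0.     0.   ] w 0.0395 F [-0.   0.5 -1. ]
```

Call:
carry_out(plan=[[15,1,0,0,0,0,30],[45,1,0,0,0,0,30],[80,1,0,0,0,0,30],[115,1,0,0,0,0,30],[136,1,0,0,0,0,30]])

```text
time: 26.95
eef_pos: [0.5853, -0.0115, 0.2384]
tcp_rot: [[-0.004, -0.499, 0.867], [0.0, 0.867, 0.499], [-1.0, 0.002, -0.003]]
wrist_force: [-0.6, -0.3, -1.3]
width: 0.0394
```

Call:
carry_out(plan=[[0,0,0,0,0,0,30],[2,0,0,0,0,0,30],[4,0,0,0,0,0,30],[5,0,0,0,0,0,30],[5,0,0,0,0,0,30]])

```text
time: 27.45
eef_pos: [0.5869, -0.0113, 0.238]
tcp_rot: [[0.001, -0.498, 0.867], [-0.0, 0.867, 0.498], [-1.0, -0.001, 0.001]]
wrist_force: [0.1, -0.4, -1.2]
width: 0.0393
```

```bash
python3 -c "
from h import *
go(.5866,-.012,.230,29.7)"
```

```text
t 27.45 pos [ 0.5869 -0.0113  0.238 ] shift [ 8.  -0.5 -0.6] rot [0.003 0.001 0.001] w 0.0393 F [ 0.1 -0.4 -1.2]
```

Call:
carry_out(plan=[[2,0,-0.5,0,0,0,30],[5,0,-0.5,0,0,0,30],[7,0,-0.5,0,0,0,30],[8,0,-0.5,0,0,0,30],[8,0,-0.5,0,0,0,30]])

```text
time: 27.95
eef_pos: [0.5862, -0.0115, 0.2294]
tcp_rot: [[-0.0, -0.499, 0.867], [-0.0, 0.867, 0.499], [-1.0, -0.0, -0.0]]
wrist_force: [-1.2, -1.0, 2.9]
width: 0.0394
```

```bash
python3 -c "
from h import *
go(.5866,-.012,.230,29.7)"
```

```text
t 27.95 pos [ 0.5862 -0.0115  0.2294] shift [-0.6 -0.7  0.1] rot [ 0.004 -0.     0.   ] w 0.0394 F [-1.2 -1.   2.9]
```

In contact. Releasing, rising and drawing back.

Call:
carry_out(plan=[[0,0,0,0,0,0,50],[0,0,0,0,0,0,60],[0,0,0,0,0,0,75],[0,0,0,0,0,0,80],[0,0,0,0,0,0,80]])

```text
time: 28.45
eef_pos: [0.5862, -0.0115, 0.2291]
tcp_rot: [[0.0, -0.499, 0.867], [0.0, 0.867, 0.499], [-1.0, 0.0, 0.0]]
wrist_force: [0.1, -0.2, -0.4]
width: 0.0761
```

Call:
carry_out(plan=[[-10,0,0,0,0,0,80],[-35,0,0,0,0,0,80],[-70,0,0,0,0,0,80],[-110,0,0,0,0,0,80],[-150,0,0,0,0,0,80]])

```text
time: 28.95
eef_pos: [0.5859, -0.0113, 0.3813]
tcp_rot: [[0.0, -0.499, 0.867], [0.0, 0.867, 0.499], [-1.0, 0.0, 0.0]]
wrist_force: [0.4, -0.3, -0.5]
width: 0.08
```

Call:
carry_out(plan=[[0,0,-25,0,0,0,80],[0,0,-60,0,0,0,80],[0,0,-95,0,0,0,80],[0,0,-120,0,0,0,80],[0,0,-130,0,0,0,80]])

```text
time: 29.45
eef_pos: [0.4718, -0.0774, 0.3798]
tcp_rot: [[-0.0, -0.497, 0.868], [-0.002, 0.868, 0.497], [-1.0, -0.001, -0.001]]
wrist_force: [0.7, 0.2, -0.3]
width: 0.0799
```

Call:
carry_out(plan=[[0,0,0,0,0,0,80],[0,0,0,0,0,0,80],[0,0,0,0,0,0,80],[0,0,0,0,0,0,80],[0,0,0,0,0,0,80]])

```text
time: 29.95
eef_pos: [0.474, -0.0758, 0.3789]
tcp_rot: [[-0.0, -0.5, 0.866], [0.001, 0.866, 0.5], [-1.0, 0.001, 0.0]]
wrist_force: [-0.2, -0.7, -1.0]
width: 0.0799
```

```bash
python3 - <<'E'
from h import *
S=grab_frame('scene')[:,:,::-1];T=grab_frame('top')[:,:,::-1];print(state()["eef_pos"])
cv2.imwrite('pics/e_scene.png',S);cv2.imwrite('pics/e_top.png',T)
cv2.imwrite('pics/e.png',np.vstack([cv2.resize(S[150:260,220:380],(640,440)),]))
A=cv2.imread('pics/a_scene.png').astype(int)
for n,(x0,y0,x1,y1) in dict(bucket=(388,228,465,300),jig=(130,243,170,285)).items():
    print(n,np.abs(A-S)[y0:y1,x0:x1].max(2).mean())
E
```

```text
[ 0.4738 -0.076   0.379 ]
bucket 5.172077922077922
jig 4.645238095238096
```

View pics/e.png

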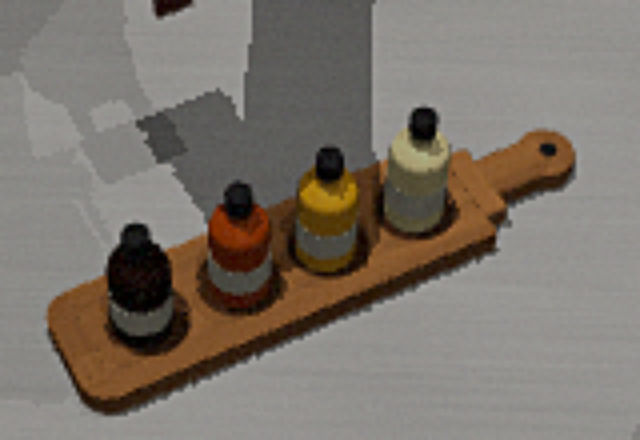

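View pics/e_scene.png

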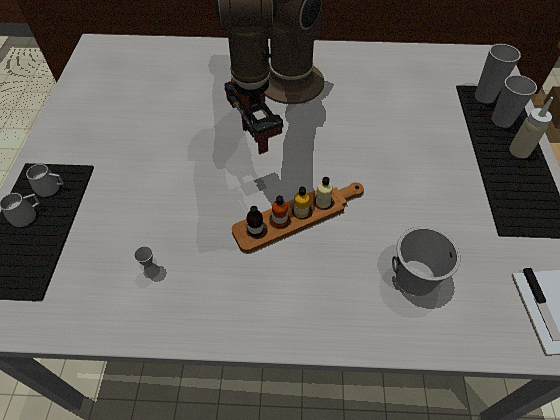

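All four stand upright in the wells. In the scene view, dark is at (255,222), amber (280,213), gold (302,203) and straw (325,193). The bucket and jigger are where they started. I'll do one numeric check of the caps, then hand in.

```bash
python3 - <<'E'
from h import *
S=cv2.imread('pics/e_scene.png');p=P("scene")
for n,w in dict(straw=(.5214,.1032),gold=(.5546,.0456),amber=(.5866,-.012),dark=(.6188,-.0693)).items():
    u=proj(p,[*w,.108]);x,y=u.round().astype(int)
    bl=blobs(S[y-7:y+6,x-7:x+8].max(2)<45,20,(x-7,y-7))
    print(n,"pred",u.round(1),"seen",[(b[0].round(1),b[1]) for b in bl],"at",[plane(p,b[0],.108).round(3) for b in bl])
r.hand_in()
E
```

```text
straw pred [326.1 180.6] seen [(array([325.4, 180.8]), np.int32(48))] at [array([0.522, 0.101, 0.108])]
gold pred [303.2 190.1] seen [(array([301.9, 190.8]), np.int32(54))] at [array([0.557, 0.042, 0.108])]
amber pred [279.6 199.4] seen [(array([279.1, 200. ]), np.int32(57))] at [array([ 0.588, -0.013,  0.108])]
dark pred [255.4 209.2] seen [(array([253.9, 210.9]), np.int32(79))] at [array([ 0.624, -0.072,  0.108])]
the job is handed in; nothing more can be done
```

The four bottles stand upright in the paddle's wells: straw next to the handle, then gold, amber, and dark at the far end. I handed the job in at about 30 s on the robot's clock, with the gripper open and clear of everything.

- **Positions:** in the final scene picture, the straw, gold and amber caps are within 1–4 mm of their well centres. Dark reads about 6 mm off, but its dark shoulder merges with the cap in that mask, so that reading is less certain. The wrist view after its release showed it centred in well 4.
- **Bystanders:** the bucket and jigger look unmoved. I compared their image areas before and after, and the differences stayed at noise level.
- **Forces:** the wrist force readings never passed about 7 N.
- **Disagreement:** one wrist measurement of well 1 was about 7 mm off because I used an arm pose read after the picture. Repeated with the pose read first, it agreed with the other cameras to about 2 mm.

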